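Dip the oil of the isolated lift power pack

ROBOT

A 6-joint arm with a two-finger parallel gripper is mounted at the origin on the work surface. World frame = base frame: x ahead of the robot, y to its left, z up, the work surface at z = 0. Lengths are in m, angles in rad, forces in N, time in s.
With the tool pointing down it reaches from about 0.325 to 0.775 m from the base axis. Payload 5.5 kg.
Tool frame: the origin (TCP) lies at the very end of the fingers, on their centre line; the grasp point (between the pads) lies 19 mm behind it; y points along the fingers, z is the direction in which the jaws open and shut, and the axes are right-handed (so a half turn about y gives the same grasp; the last joint's range is limited). The gripper opens to 85 mm and grips with 20 to 120 N. Pads are 22 mm wide; open, the fingers measure 114 mm over their backs; the gripper's body (76 mm by 85 mm) begins 54 mm behind the grasp point. The pads swing forward as they close: fully open they stand 13 mm farther back than shut.
Start: joints at [-1.308, 0.091, 1.231, -0, 1.82, -0.057], TCP at [0.189, -0.57, 0.231] pointing down, gripper open.
Joint ranges: [-2.87, 2.87], [-0.86, 2.18], [0.17, 2.46], [-1.51, 4.65], [0.06, 2.69], [-2.65, 2.65]. Speed limits (rad/s): [2.57, 2.57, 3.01, 3.14, 3.14, 3.14].

INTERFACE

Orientations are given as a unit quaternion [w, x, y, z].
In Python, from station import state, viewer, r, regions_of, tip_of gives the robot as it stands.
- The arm moves only by the tool apply_moves, never from a script. Its arguments are lists of equal length, an entry for each row: "offset": the shift along the tool's x, y, z in mm, a list of three; "delta_rot": the turn, a rotation vector about the tool's x, y, z in rad, a list of three; "grip": the finger opening in mm, from 0 to 85.4. A call has 1 to 8 rows; each row shifts and turns the pose as measured when the row begins, along the tool's axes as they then stand; what a row does not reach is not made up. A row lasts 1/8 s, in which the tool goes at most 62.5 mm and 10.7 degrees, less where a joint would pass 70% of its speed; a pose out of reach is approached as far as the arm can. A call is refused whole if a number of a shift passes 62.5 or a number of a turn 0.188, either way. A call with a gripper value outside its range is refused whole. The fingers move at their own pace and stop on an object; the grip force is fixed at half the most. Time passes only in rows, so rows that do not move let the fingers close. It gives the time, the measured TCP pose, the force and the opening at its end, in the units of the state.
- state(): the state, without advancing time (a new reading comes with each control period).
- viewer.snapshot(name): name is "side" or "top" or "wrist"; returns a dict with "img" (420x560x3 uint8, red, green, blue), "range_z" (420x560 float32, m along the optical axis (not along the pixel's ray), 0 where there is no reading), "fx", "fy", "cx", "cy" (pixels), "k1" (the pictures are not rectified: a ray, as slopes to the right and down, at radius r is drawn at 1 + k1 r^2 times it, then the intrinsics apply), "position" and "attitude" of the camera in the world; the wrist camera has in their place "mount" (4x4, takes a point from camera to tool coordinates, whose origin is the TCP and whose axes are the tool frame's). Camera axes: x right, y up, looking along -z (the intrinsics and any distortion apply to the point x, -y, -z); pixel columns grow to the right and rows downward; lengths in m; the calibration is good to about 2 mm. A picture is of the moment at which its call begins: read the wrist's pose just before it.
- r.hand_in(): hands the job in, once; it reports no verdict.
Trained networks look in a picture, given as the dict that the camera call returned (one of the last four; its "shot" number tells which), for a name from the list of things; names that differ only in an ending like _2 or _b are one class to them, and where a whole thing is asked for, a point or a joint stands for the part that bears it (a point fixed in the world has none). Each returns a list of dicts, best first, with "p" (0 to 1); they miss things now and then, are a little off and sometimes report something else, mostly with a low value. They report only what shows in the picture. A call takes as long as a camera call.
- regions_of(picture, target): "mask" (420x560 bool, what is visible of it) and "extent" ([left, top, right, bottom] in pixels, round what is visible of it).
- tip_of(picture, target): "pixel" ([column, row] in pixels: a listed point, or the origin of a listed thing).
The state is a dict: "t": time; "joint_positions": joint angles; "joint_vel": joint speeds; "effort": joint torques, N m; "tool_pos": TCP position; "eef_rot": TCP orientation; "wrist_force": force on the tool from outside, world axes, zero at the start; "moment": the same for the moment, N m; "grip_width": opening from 0.0 (shut) to 1.0 (fully open).
Only numpy, scipy, OpenCV 4.12 (cv2) and the standard library are available. Lean on these libraries where they do the work, as an engineer would, in place of code of your own. Each camera call takes 0.05 s, during which the arm holds its last target.

TASK

Both hydraulic power packs of the packing lifts stand with their filler caps off; check the oil of the one that has been isolated, which is the one whose switch handle stands across its switch box, and keep the rod out of the live one. Take the dip rod from its drip tray, slide it down that pack's filler neck until the collar stops against the mouth, draw it right out again, and finish still holding it in the gripper, level and still, with the whole rod at least 20 cm above the bench so that the tip can be read. Leave the switches, caps, bottle and label roll as they are.

Things in the scene. Friction and masses are not known exactly. Their poses are not given: they have to be found in the camera images.
- rod_handle (a point): Middle of the dip rod's black handle, 80 mm long, 18 x 18 mm, flat sides. x axis along the rod from tip to handle. Next come a stop collar (36 mm across, 6 mm thick) and a steel rod 8 mm thick, 115 mm long. 0.1 kg, centre of mass 60 mm from here towards the tip. At the start it lies level, 50 mm above the bench, on the drip tray, handle away from the robot, tip towards it.
- rod_collar (a point): Centre of the collar's stop face (the face towards the tip), 46 mm from the middle of the handle on the rod's axis; x axis as rod_handle.
- rod_tip (a point): The rounded free end of the 8 mm rod, 161 mm from the middle of the handle, 115 mm from the collar's stop face; x axis as rod_handle.
- drip_tray: Steel drip tray, fixed, 215 x 60 mm, rim 12 mm high; origin under its centre, x axis along its length. Two upright sheets, 50 mm wide and 57 mm high, 81 mm either side of the centre, carry the rod in notches open at the top: one near its tip, one near the handle's outer end. 30 mm of handle either side of its middle is free, with 38 mm of room below. The rod lifts straight up.
- pack_a: Left hydraulic power pack, fixed; origin on the bench under the middle of its box tank, 160 (x) x 150 mm, top 149 mm high, a breather on it 169 mm. To the left follow a manifold (valve coil 176 mm high, 97 mm from the tank's middle) and a lying motor (155 mm high), ending 270 mm from the tank's middle. The neck's mouth is 135 mm along x, away from the robot.
- pack_b: Right hydraulic power pack, fixed; origin on the bench under the middle of its box tank, 160 (x) x 150 mm, top 149 mm high, a breather on it 169 mm. To the right follow a manifold (valve coil 176 mm high, 97 mm from the tank's middle) and a lying motor (155 mm high), ending 270 mm from the tank's middle. The neck's mouth is 135 mm along x, away from the robot.
- neck_a: Filler neck of the left pack: straight steel tube leaning 45 deg, on the far side of the pack's tank, pointing away from the robot and up. Origin: centre of its open mouth, 140 mm above the bench; z axis along the tube out of the mouth, y level. Bore 18 mm, open 125 mm deep; flat rim 44 mm, tube 28 mm outside.
- neck_b: Filler neck of the right pack: straight steel tube leaning 45 deg, on the far side of the pack's tank, pointing away from the robot and up. Origin: centre of its open mouth, 140 mm above the bench; z axis along the tube out of the mouth, y level. Bore 18 mm, open 125 mm deep; flat rim 44 mm, tube 28 mm outside.
- switch_box_1: Grey switch box with a white lid, 120 x 75 mm and 66 mm high, fixed on the bench; origin under its centre, x axis along its length. It belongs to the power pack whose filler neck is nearest, about 150 mm away. On its lid sits the black bar handle of joint switch_1 (70 mm long, top 95 mm above the bench).
- switch_box_2: Grey switch box with a white lid, 120 x 75 mm and 66 mm high, fixed on the bench; origin under its centre, x axis along its length. It belongs to the power pack whose filler neck is nearest, about 150 mm away. On its lid sits the black bar handle of joint switch_2 (70 mm long, top 95 mm above the bench).
- switch_1 (a joint): Turn of the bar handle on switch_box_1: about 0 = handle in line with the length of the box, pack live (on); about 1.57 = handle across the box, pack isolated (off). Stays where it is.
- switch_2 (a joint): Turn of the bar handle on switch_box_2: about 0 = handle in line with the length of the box, pack live (on); about 1.57 = handle across the box, pack isolated (off). Stays where it is.
- cap_a: Loose black filler cap, 48 mm diameter, 32 mm high, lying on the bench; origin under its centre. Leave alone.
- cap_b: The other loose black filler cap, the same. Leave alone.
- oil_bottle: White oil bottle, 72 mm diameter, 170 mm high, standing on the bench; origin under its centre. Leave alone.
- label_roll: Roll of paper labels, 90 mm diameter, 60 mm high, standing on its end; origin under its centre. Leave alone.

How it is judged:
On the way, in this order (a step that is already met when the one before it is completed fails the run):
1. the rod, held in the gripper, is fully home in the isolated pack's filler neck: collar stopped against the mouth (((horizontal distance between switch_box_1 and neck_a below 0.28 m and value of joint switch_1 above 1.2 rad and z of rod_collar in the frame of neck_a between -0.004 and 0.004 m and x of rod_collar in the frame of neck_a between -0.009 and 0.009 m and y of rod_collar in the frame of neck_a between -0.009 and 0.009 m and x of rod_tip in the frame of neck_a between -0.009 and 0.009 m and y of rod_tip in the frame of neck_a between -0.009 and 0.009 m and angle between the x axis of rod_handle and the z axis of neck_a, either way round below 0.12 rad and contact force between the fingers and dip_rod above 0.5 N) or (horizontal distance between switch_box_1 and neck_b below 0.28 m and value of joint switch_1 above 1.2 rad and z of rod_collar in the frame of neck_b between -0.004 and 0.004 m and x of rod_collar in the frame of neck_b between -0.009 and 0.009 m and y of rod_collar in the frame of neck_b between -0.009 and 0.009 m and x of rod_tip in the frame of neck_b between -0.009 and 0.009 m and y of rod_tip in the frame of neck_b between -0.009 and 0.009 m and angle between the x axis of rod_handle and the z axis of neck_b, either way round below 0.12 rad and contact force between the fingers and dip_rod above 0.5 N))), for 0.2 s.
2. the rod, still held, is drawn right out of that neck (((horizontal distance between switch_box_1 and neck_a below 0.28 m and z of rod_tip in the frame of neck_a above 0.005 m and contact force between the fingers and dip_rod above 0.5 N) or (horizontal distance between switch_box_1 and neck_b below 0.28 m and z of rod_tip in the frame of neck_b above 0.005 m and contact force between the fingers and dip_rod above 0.5 N))), for 0.1 s.
At the end, for the whole second after the job is handed in: The gripper holds the dip rod still and level (within 0.12 rad), tip and handle over 0.20 m above the bench, after it was home in the isolated pack's neck (collar within 4 mm of the mouth) and drawn out; switches unturned, caps, bottle and label roll within 30 mm of their start (contact force between the fingers and dip_rod above 1 N and angle between rod_handle's own x axis and vertical between 1.45079 and 1.6908 rad and height (world z) of each of rod_tip, rod_handle above 0.2 m and linear speed of dip_rod below 0.03 m/s and value of joint switch_1 above 1.2 rad and value of joint switch_2 below 0.4 rad and distance of each of cap_a, cap_b, oil_bottle, label_roll from where it was at the start of the episode below 0.03 m); the arm keeps its last pose, push and grip.
It fails at once if the rod is put into the live pack's filler neck ((horizontal distance between switch_box_2 and neck_a below 0.28 m and z of rod_tip in the frame of neck_a between -0.13 and -0.012 m and x of rod_tip in the frame of neck_a between -0.009 and 0.009 m and y of rod_tip in the frame of neck_a between -0.009 and 0.009 m) or (horizontal distance between switch_box_2 and neck_b below 0.28 m and z of rod_tip in the frame of neck_b between -0.13 and -0.012 m and x of rod_tip in the frame of neck_b between -0.009 and 0.009 m and y of rod_tip in the frame of neck_b between -0.009 and 0.009 m)).
It fails at once if a switch is turned (value of joint switch_1 below 1.2 rad or value of joint switch_2 above 0.4 rad).
It fails at once if a cap, the bottle or the label roll is pushed away or knocked over (distance of any of cap_a, cap_b, oil_bottle, label_roll from where it was at the start of the episode above 0.03 m or angle between any of cap_a, cap_b, oil_bottle, label_roll's own z axis and vertical above 0.5 rad).
It also fails if it takes over 58 s, if anything falls off the work surface, if the arm or the gripper's body presses on something with over 40 N, if the wrist force passes 120 N, or if a joint passes its speed limit or range.

## Working session

There is one attempt and no reset: what is moved stays moved. The work goes in short steps, Python scripts to look and compute and a tool call to move; the robot and the scene stay as the last step left them, time stands still between calls to the robot, and variables do not carry over. Pictures are saved under pics/ and viewed, and the job is handed in when it is done.

Besides the shell and the picture viewer there is one more tool, called by a JSON object that holds its "method" and its "body", one argument or row to a line. apply_moves: Moves the arm, as the interface text tells. Its arguments: {"type":"object","properties":{"offset":{"type":"array"},"delta_rot":{"type":"array"},"grip":{"type":"array"}},"required":["offset","delta_rot","grip"]}

```bash
ls -la; mkdir -p pics; python3 - <<'E'
from station import state, viewer, r, regions_of, tip_of
import cv2
print(state())
for n in ["side","top","wrist"]:
    s=viewer.snapshot(n)
    cv2.imwrite(f"pics/{n}0.png",s["img"][:,:,::-1])
    print(n,{k:v for k,v in s.items() if k not in("img","range_z")})
E
```

```text
total 12
drwxr-xr-x  3 agent agent 4096 Dec  7 15:07 .
drwxr-xr-x 23 root  root  4096 Dec  7 15:07 ..
drwxr-xr-x  2 agent agent 4096 Dec  7 15:07 pics
{'t': 0.0, 'joint_positions': array([-1.30769121e+00,  9.18242004e-02,  1.23193710e+00,  4.08540885e-05,
        1.81980686e+00, -5.67143586e-02]), 'joint_vel': array([ 0.00151292, -0.00108521,  0.00065323, -0.0004351 , -0.00035786,
        0.0017356 ]), 'effort': array([ 3.68457113e-04, -4.58727551e+01, -4.18022811e+01, -9.30520514e-05,
        1.16309960e-02, -2.88892068e-05]), 'tool_pos': array([ 0.18856136, -0.56928206,  0.23014271]), 'eef_rot': array([ 0.1125374 , -0.11265344,  0.69878054, -0.69738819]), 'wrist_force': array([-0.306578  ,  0.35544424, -0.03973532]), 'moment': array([-0.02016159, -0.04039918,  0.00413139]), 'grip_width': 1.0006409231507631}
side {'fx': 463.3449373260883, 'fy': 463.3449373260883, 'cx': 282.62385380933745, 'cy': 204.46145303421474, 'k1': -0.06478025556339993, 'position': array([ 0.43796523, -0.83406564,  0.96719354]), 'attitude': array([ 0.92069255,  0.38198848, -0.02515388, -0.07600868]), 'shot': 1}
top {'fx': 379.7720354030714, 'fy': 379.7720354030714, 'cx': 285.49036201880733, 'cy': 211.46133294471701, 'k1': -0.06989123725840478, 'position': array([0.5270729 , 0.0058875 , 0.94887648]), 'attitude': array([ 0.71606479,  0.00409599, -0.01448757, -0.69787144]), 'shot': 2}
wrist {'fx': 302.8037110940648, 'fy': 302.8037110940648, 'cx': 277.8406330554199, 'cy': 209.10920398863163, 'k1': -0.004354809718824265, 'mount': array([[-5.84610270e-04, -9.47755455e-01, -3.18997266e-01,
        -8.17759148e-02],
       [ 9.12043129e-05,  3.18997268e-01, -9.47755630e-01,
        -1.43603980e-01],
       [ 9.99999825e-01, -5.83161602e-04, -1.00049694e-04,
        -1.31868058e-04],
       [ 0.00000000e+00,  0.00000000e+00,  0.00000000e+00,
         1.00000000e+00]]), 'shot': 3}
```

View pics/top0.png

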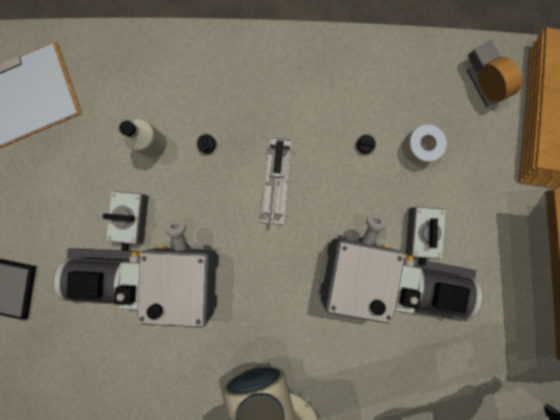

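View pics/side0.png

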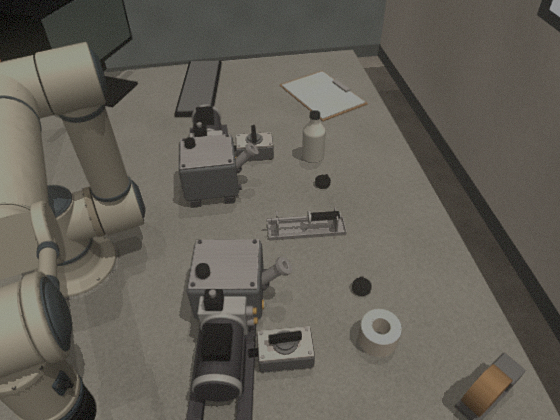

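View pics/wrist0.png

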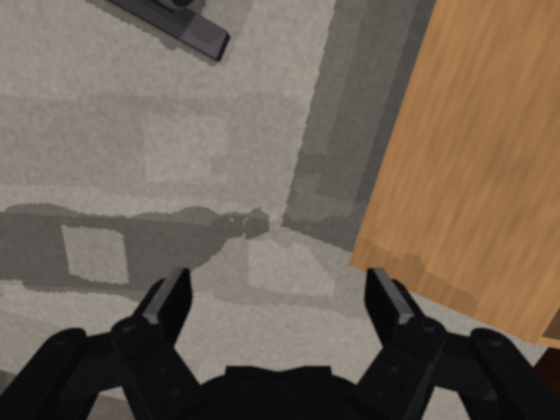

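The handle at (120,217) in the top picture lies across its box, whose length runs up the image. That makes the left pack (a) the isolated one. The right handle at (433,234) is in line with its box, so pack b is live. Next I'll measure positions.

```bash
cat > h.py <<'E'
from station import state, viewer, r, regions_of, tip_of
import numpy as np, cv2
from scipy.spatial.transform import Rotation as R
def Rq(q): q=np.asarray(q); return R.from_quat([q[1],q[2],q[3],q[0]]).as_matrix()
def snap(n,name=None):
    st=state(); s=viewer.snapshot(n)
    if n=="wrist":
        T=np.eye(4);T[:3,:3]=Rq(st["eef_rot"]);T[:3,3]=st["tool_pos"]; M=T@s["mount"]
        s["Rw"]=M[:3,:3]; s["p"]=M[:3,3]
    else: s["Rw"]=Rq(s["attitude"]); s["p"]=np.array(s["position"])
    if name: cv2.imwrite(f"pics/{name}.png",s["img"][:,:,::-1])
    return s
def rays(s,uv):
    uv=np.atleast_2d(np.asarray(uv,float))
    d=(uv-[s["cx"],s["cy"]])/[s["fx"],s["fy"]]
    x=d.copy()
    for _ in range(20): x=d/(1+s["k1"]*(x**2).sum(1,keepdims=True))
    return np.c_[x[:,0],-x[:,1],-np.ones(len(x))]@s["Rw"].T   # per unit optical depth
def at_z(s,uv,z):
    d=rays(s,uv); return s["p"]+d*((z-s["p"][2])/d[:,2:3])
def at_depth(s,uv):
    uv=np.atleast_2d(np.asarray(uv)); dz=np.array([s["range_z"][int(round(v)),int(round(u))] for u,v in uv])
    return s["p"]+rays(s,uv)*dz[:,None]
def proj(s,P):
    c=(np.atleast_2d(P)-s["p"])@s["Rw"]; x=np.c_[c[:,0]/-c[:,2],-c[:,1]/-c[:,2]]
    x=x*(1+s["k1"]*(x**2).sum(1,keepdims=True)); return x*[s["fx"],s["fy"]]+[s["cx"],s["cy"]]
def cloud(s,mask):
    v,u=np.nonzero(mask&(s["range_z"]>0)); return s["p"]+rays(s,np.c_[u,v])*s["range_z"][v,u][:,None]
E
python3 - <<'E'
from h import *
np.set_printoptions(precision=4,suppress=True)
st=state(); print("tool axes\n",Rq(st["eef_rot"]))
H={"rod_handle":.05,"rod_collar":.05,"rod_tip":.05,"drip_tray":0,"pack":None}
for cam in ["top","side"]:
    s=snap(cam)
    for t,z in [("rod_handle",.05),("rod_collar",.05),("rod_tip",.05),("drip_tray",0),("neck_a",.14),("pack_a",0),("switch_box_1",0),("cap_a",0),("oil_bottle",0),("label_roll",0)]:
        for d in tip_of(s,t)[:3]:
            if d["p"]>.2: print(cam,t,round(d["p"],2),np.round(d["pixel"],1),"atz",at_z(s,d["pixel"],z)[0],"depth",at_depth(s,d["pixel"])[0])
E
```

```text
tool axes
 [[-0.9493 -0.0004  0.3143]
 [-0.3143  0.0015 -0.9493]
 [-0.0001 -1.     -0.0015]]
top rod_handle 0.76 [276.4 155.8] atz [0.6828 0.018  0.05  ] depth [0.6814 0.0179 0.0582]
top rod_collar 0.78 [274.4 176.5] atz [0.6332 0.0214 0.05  ] depth [0.6327 0.0214 0.0538]
top rod_tip 0.68 [268.  226.4] atz [0.5145 0.0334 0.05  ] depth [ 0.5138  0.035  -0.0018]
top drip_tray 0.77 [277. 180.] atz [0.6305 0.0155 0.    ] depth [0.6246 0.015  0.0541]
top drip_tray 0.65 [274.9 175.9] atz [0.6406 0.0211 0.    ] depth [0.6339 0.0202 0.0564]
top drip_tray 0.31 [277.  155.7] atz [0.6917 0.0172 0.    ] depth [0.6814 0.0165 0.0596]
top neck_a 0.96 [377.  223.5] atz [ 0.5277 -0.2027  0.14  ] depth [ 0.5277 -0.2009  0.1471]
top neck_a 0.63 [172.4 228. ] atz [0.507  0.2345 0.14  ] depth [0.5067 0.2375 0.1293]
top pack_a 0.97 [187.  277.3] atz [0.3815 0.2338 0.    ] depth [0.4044 0.198  0.1491]
top pack_a 0.57 [350.5 271.3] atz [ 0.4065 -0.1744  0.    ] depth [ 0.4255 -0.1459  0.1498]
top switch_box_1 0.83 [133.2 218.9] atz [0.5236 0.3743 0.    ] depth [0.5239 0.3407 0.0865]
top switch_box_1 0.78 [4
[... 1396 characters left out ...]
3519  0.    ] depth [ 0.5029 -0.3808  0.0579]
side switch_box_1 0.64 [256.1 152.6] atz [0.5326 0.3795 0.    ] depth [0.5198 0.2151 0.1311]
side switch_box_1 0.45 [361.9 286.7] atz [ 0.7304 -0.1992 -0.    ] depth [ 0.7206 -0.2204  0.0323]
side cap_a 0.59 [323.  183.2] atz [0.7186 0.1936 0.    ] depth [0.7138 0.1759 0.0166]
side cap_a 0.56 [358.5 284.5] atz [ 0.7238 -0.1912  0.    ] depth [ 0.7184 -0.2034  0.0183]
side oil_bottle 0.57 [313.8 157.4] atz [0.7166 0.3216 0.    ] depth [0.7102 0.2952 0.0221]
side oil_bottle 0.32 [284.3 263.9] atz [ 0.5501 -0.0951  0.    ] depth [ 0.5349 -0.1949  0.1306]
side label_roll 0.59 [377.8 334.8] atz [ 0.7298 -0.3354  0.    ] depth [ 0.7122 -0.3656  0.0584]
```

```bash
python3 - <<'E'
from h import *
np.set_printoptions(precision=4,suppress=True)
for cam in ["top","side"]:
    s=snap(cam)
    ok=s["range_z"]>0
    v,u=np.nonzero(ok); P=s["p"]+rays(s,np.c_[u,v])*s["range_z"][v,u][:,None]
    # tank top a
    for nm,sg in (("a",1),("b",-1)):
        m=(abs(P[:,2]-.149)<.006)&(P[:,0]>.25)&(P[:,0]<.55)&(sg*P[:,1]>.08)&(sg*P[:,1]<.35)
        Q=P[m]; 
        # keep biggest blob
        im=np.zeros(ok.shape,np.uint8); im[v[m],u[m]]=1
        n,l,stt,_=cv2.connectedComponentsWithStats(im); k=1+stt[1:,4].argmax(); Q=P[m][l[v[m],u[m]]==k]
        rc=cv2.minAreaRect((Q[:,:2]*1000).astype(np.float32)); print(cam,nm,len(Q),"rect",rc,"z",np.median(Q[:,2]))
    for d in regions_of(s,"neck_a")[:3]:
        Q=cloud(s,d["mask"]); print(cam,"neck",round(d["p"],2),d["extent"],len(Q),Q.mean(0),Q.min(0),Q.max(0))
    for d in regions_of(s,"rod_handle")[:2]:
        Q=cloud(s,d["mask"]); rc=cv2.minAreaRect((Q[:,:2]*1000).astype(np.float32)); print(cam,"rod",round(d["p"],2),d["extent"],len(Q),rc,Q[:,2].min(),Q[:,2].max())
    cv2.imwrite(f"pics/{cam}_crop.png",cv2.resize(s["img"][180:340,90:290] if cam=="top" else s["img"][90:250,160:360],None,fx=4,fy=4,interpolation=cv2.INTER_CUBIC)[:600,:800,::-1])
E
```

```text
top a 4391 rect ((377.84222412109375, 231.42495727539062), (144.53895568847656, 153.06358337402344), 89.2322006225586) z 0.14863807217932234
top b 4350 rect ((402.13861083984375, -179.99725341796875), (144.06698608398438, 154.26097106933594), 80.98334503173828) z 0.1487938586668458
top neck 0.8 [164.4, 220.0, 188.9, 247.2] 532 [0.493  0.2278 0.1257] [ 0.4571  0.2074 -0.0028] [0.5265 0.2918 0.158 ]
top neck 0.57 [355.6, 213.7, 388.0, 247.4] 517 [ 0.5152 -0.1974  0.1245] [ 0.4782 -0.2593 -0.0046] [ 0.552  -0.1678  0.155 ]
side a 1557 rect ((378.5873718261719, 241.86917114257812), (149.6940155029297, 172.56602478027344), 0.30341729521751404) z 0.14750123369900625
side b 3129 rect ((401.0447998046875, -182.69784545898438), (143.94802856445312, 152.43865966796875), 80.41710662841797) z 0.14734120302120013
side neck 0.9 [263.9, 257.6, 293.4, 288.3] 461 [ 0.5139 -0.2057  0.1223] [ 0.4797 -0.2248 -0.0013] [ 0.5496 -0.1419  0.1555]
side neck 0.71 [236.2, 141.8, 257.1, 169.9] 288 [0.489  0.2217 0.1193] [0.4572 0.2064 0.0016] [0.5266 0.346  0.1539]
side rod 0.78 [272.4, 211.5, 341.1, 224.9] 450 ((625.9400634765625, 39.54899978637695), (87.7384033203125, 194.21165466308594), 87.39189910888672) -0.004712295138348366 0.06807862716973312
```

View pics/top_crop.png

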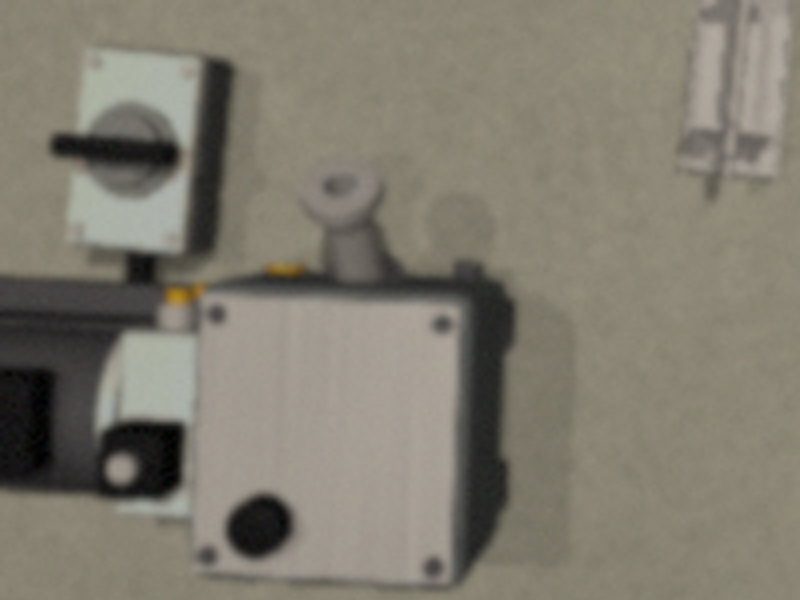

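The left pack (a) is confirmed isolated: the handle at crop (115,148) lies across the box, and the nearest neck is a's mouth at about (340,185). I'll take a closer look at that mouth with the wrist camera on the way.

{"method": "apply_moves", "body": {
  "offset": [
    [0, -40, 0],
    [0, -40, 0],
    [0, 0, 0]
  ],
  "delta_rot": [
    [0, 0.16, 0],
    [0, 0.16, 0],
    [0, 0, 0]
  ],
  "grip": [85, 85, 85]
}}

```text
t: 1.92
tool_pos: [0.1885, -0.5691, 0.3121]
eef_rot: [-0.004, 0.003, 0.708, -0.706]
wrist_force: [-0.5, -0.2, -0.9]
grip_width: 0.994
```

{"method": "apply_moves", "body": {
  "offset": [
    [-25, 0, -57],
    [-25, 0, -57],
    [-25, 0, -57],
    [-25, 0, -57],
    [-25, 0, -57],
    [-25, 0, -57],
    [-25, 0, -57],
    [-25, 0, -57]
  ],
  "delta_rot": [
    [0, 0, 0],
    [0, 0, 0],
    [0, 0, 0],
    [0, 0, 0],
    [0, 0, 0],
    [0, 0, 0],
    [0, 0, 0],
    [0, 0, 0]
  ],
  "grip": [85, 85, 85, 85, 85, 85, 85, 85]
}}

```text
t: 2.92
tool_pos: [0.3907, -0.1124, 0.3026]
eef_rot: [-0.005, -0.0, 0.712, -0.702]
wrist_force: [1.1, -0.7, 0.1]
grip_width: 0.991
```

{"method": "apply_moves", "body": {
  "offset": [
    [-22, 0, -57],
    [-22, 0, -57],
    [-22, 0, -57],
    [-22, 0, -57],
    [-22, 0, -57],
    [-22, 0, -50],
    [-10, 0, -5],
    [0, 0, 0]
  ],
  "delta_rot": [
    [0, 0, 0],
    [0, 0, 0],
    [0, 0, 0],
    [0, 0, 0],
    [0, 0, 0],
    [0, 0, 0],
    [0, 0, 0],
    [0, 0, 0]
  ],
  "grip": [85, 85, 85, 85, 85, 85, 85, 85]
}}

```text
t: 3.92
tool_pos: [0.5336, 0.2404, 0.2952]
eef_rot: [-0.002, -0.01, 0.711, -0.703]
wrist_force: [-0.5, -0.4, 0.9]
grip_width: 0.998
```

```bash
python3 - <<'E'
from h import *
np.set_printoptions(precision=4,suppress=True)
st=state(); print(st["tool_pos"],st["joint_positions"]); print(Rq(st["eef_rot"]))
s=snap("wrist","w1")
for t in ["neck_a","pack_a","switch_box_1"]:
    for d in tip_of(s,t)[:3]: print(t,round(d["p"],2),d["pixel"],at_z(s,d["pixel"],.14)[0],at_depth(s,d["pixel"])[0])
E
```

```text
[0.5336 0.2404 0.2952] [0.3555 0.0849 1.1236 0.0179 1.9456 1.9212]
[[-0.9998 -0.0176  0.0115]
 [-0.0117  0.0112 -0.9999]
 [ 0.0175 -0.9998 -0.0114]]
pack_a 0.61 [283.2, 258.8] [0.4536 0.2353 0.14  ] [0.4548 0.2354 0.1422]
pack_a 0.61 [544.8, 246.9] [ 0.4732 -0.0475  0.14  ] [ 0.4416 -0.1101  0.0752]
switch_box_1 0.66 [186.2, 165.1] [0.5569 0.3337 0.14  ] [0.5421 0.3565 0.0679]
```

View pics/w1.png

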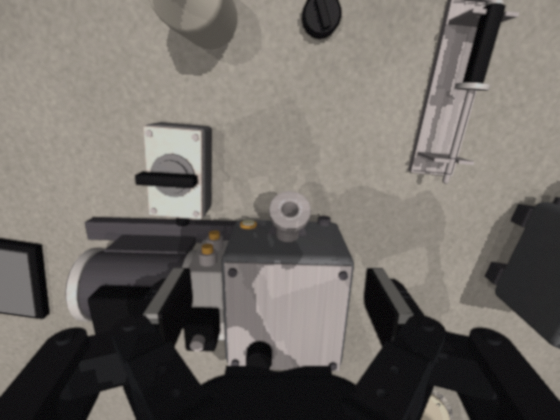

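The wrist view shows the open mouth of neck a at about (290,210), its switch bar at (165,180) lying across the box, and the rod in its tray at upper right. I'll fit the rim plane and its centre.

```bash
python3 - <<'E'
from h import *
np.set_printoptions(precision=4,suppress=True)
s=snap("wrist")
img=s["img"]; cv2.imwrite("pics/w1c.png",cv2.resize(img[170:270,220:360],None,fx=5,fy=5,interpolation=cv2.INTER_CUBIC)[:,:,::-1])
m=np.zeros(img.shape[:2],bool); m[180:236,262:320]=1
v,u=np.nonzero(m&(s["range_z"]>0)); P=s["p"]+rays(s,np.c_[u,v])*s["range_z"][v,u][:,None]
n0=np.array([1,0,1])/2**.5; c=np.array([.511,.232,.14])
for it in range(6):
    # points near rim plane in ring 10..23mm
    d=(P-c)@n0; rad=np.linalg.norm(P-c-d[:,None]*n0,axis=1)
    k=(abs(d)<.005)&(rad<.026)&(rad>.009)
    Q=P[k]; cc=Q.mean(0); w=np.linalg.svd(Q-cc)[2][2]; w*=np.sign(w[2])
    ex=np.array([0,1,0.]); e2=np.cross(w,ex); e2/=np.linalg.norm(e2); ex=np.cross(e2,w)
    q=np.c_[(Q-cc)@ex,(Q-cc)@e2]*1000
    (x,y),rr=cv2.minEnclosingCircle(q.astype(np.float32))
    # residual
    print(k.sum(),"normal",w,"mean",cc,"circ",cc+ex*x/1000+e2*y/1000,rr,"rms",((Q-cc)@w).std())
    c=cc+ex*x/1000+e2*y/1000; 
print("tilt",np.degrees(np.arctan2(w[2],np.hypot(*w[:2]))),"yaw",np.degrees(np.arctan2(w[1],w[0])))
# prediction overlay
o=img.copy()
n=np.array([1,-0.01,1]);n/=np.linalg.norm(n)
a=np.array([0,1,0.])-n[1]*n; a/=np.linalg.norm(a); b=np.cross(n,a)
big=cv2.resize(img[170:270,220:360],None,fx=5,fy=5,interpolation=cv2.INTER_CUBIC)
for rad,col in ((.022,(255,0,0)),(.009,(0,255,0))):
    t=np.linspace(0,2*np.pi,60); p=proj(s,c+rad*(np.cos(t)[:,None]*a+np.sin(t)[:,None]*b))
    cv2.polylines(big,[np.int32(((p-[220,170]+.5)*5))],True,col,1)
cv2.imwrite("pics/w1o.png",big[:,:,::-1])
# tank top edges yaw from wrist
v,u=np.nonzero(s["range_z"]>0); P=s["p"]+rays(s,np.c_[u,v])*s["range_z"][v,u][:,None]
k=(abs(P[:,2]-.149)<.004)&(P[:,0]>.25)&(P[:,0]<.47)&(P[:,1]>.14)&(P[:,1]<.33)
print(k.sum(),P[k][:,0].min(),cv2.minAreaRect((P[k][:,:2]*1000).astype(np.float32)), np.median(P[k][:,2]))
E
```

```text
1079 normal [ 0.6853 -0.008   0.7282] mean [0.5107 0.2299 0.1423] circ [0.5123 0.2301 0.1409] 22.287553787231445 rms 0.0014090983874600832
1064 normal [ 0.6936 -0.0071  0.7204] mean [0.5111 0.2302 0.1422] circ [0.5124 0.2298 0.141 ] 22.201148986816406 rms 0.00106263597392079
1061 normal [ 0.6931 -0.0064  0.7208] mean [0.5111 0.2303 0.1423] circ [0.5124 0.2298 0.141 ] 22.201128005981445 rms 0.0010481121244388515
1062 normal [ 0.6931 -0.0064  0.7208] mean [0.5111 0.2303 0.1423] circ [0.5124 0.2298 0.141 ] 22.20111656188965 rms 0.0010476631521640525
1062 normal [ 0.6931 -0.0064  0.7208] mean [0.5111 0.2303 0.1423] circ [0.5124 0.2298 0.141 ] 22.20111656188965 rms 0.0010476631521640525
1062 normal [ 0.6931 -0.0064  0.7208] mean [0.5111 0.2303 0.1423] circ [0.5124 0.2298 0.141 ] 22.20111656188965 rms 0.0010476631521640525
tilt 46.11979626596011 yaw -0.5278170040496812
11609 0.3039198153752155 ((380.3855895996094, 245.88304138183594), (168.12498474121094, 151.21533203125), 88.61337280273438) 0.14996067787185124
```

View pics/w1o.png

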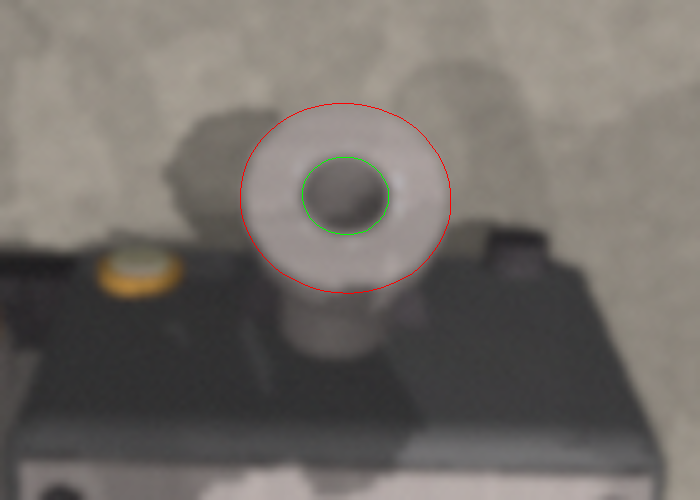

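The overlay sits right on the rim and bore. The mouth is at (0.512, 0.230, 0.140), tilted about 45° and yawed about -0.7°, which agrees with the tank. Now the rod.

{"method": "apply_moves", "body": {
  "offset": [
    [-30, 8, 55],
    [-32, 8, 55],
    [-32, 8, 55],
    [-25, 8, 45],
    [-8, 0, 8],
    [0, 0, 0]
  ],
  "delta_rot": [
    [0, 0, 0],
    [0, 0, 0],
    [0, 0, 0],
    [0, 0, 0],
    [0, 0, 0],
    [0, 0, 0]
  ],
  "grip": [85, 85, 85, 85, 85, 85]
}}

```text
t: 4.92
tool_pos: [0.661, 0.0166, 0.2656]
eef_rot: [-0.0, -0.004, 0.712, -0.702]
wrist_force: [0.4, 0.1, 0.2]
grip_width: 0.995
```

```bash
python3 - <<'E'
from h import *
np.set_printoptions(precision=4,suppress=True)
st=state(); print(st["tool_pos"]); print(Rq(st["eef_rot"]))
s=snap("wrist","w2")
for t in ["rod_handle","rod_collar","rod_tip"]:
    for d in tip_of(s,t)[:2]: print(t,round(d["p"],2),d["pixel"],at_z(s,d["pixel"],.05)[0],at_depth(s,d["pixel"])[0])
E
```

```text
[0.661  0.0166 0.2656]
[[-1.     -0.0063  0.0061]
 [-0.0062  0.0148 -0.9999]
 [ 0.0062 -0.9999 -0.0148]]
rod_handle 0.55 [284.1, 160.4] [0.6816 0.0126 0.05  ] [0.6833 0.0127 0.0599]
rod_handle 0.31 [486.3, 314.8] [ 0.4663 -0.2754  0.05  ] [ 0.528  -0.2108  0.1298]
rod_collar 0.67 [279.4, 200.4] [0.6318 0.0178 0.05  ] [0.6376 0.0176 0.0685]
```

View pics/w2.png

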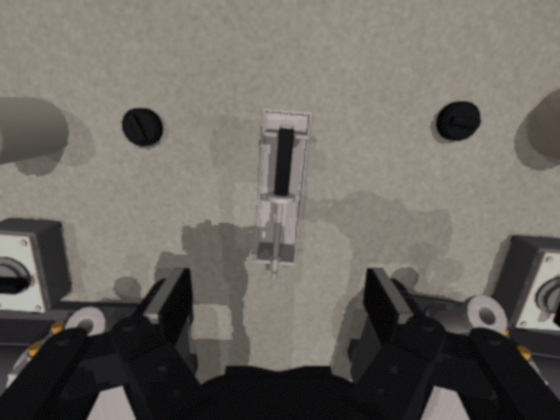

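The rod lies at image (290,130) to (275,272), with the handle (black) spanning rows 130–195. I'll fit its axis.

```bash
python3 - <<'E'
from h import *
np.set_printoptions(precision=4,suppress=True)
s=snap("wrist")
g=s["img"].max(2)
m=np.zeros(g.shape,np.uint8); m[120:205,265:305]=(g[120:205,265:305]<45)
n,l,stt,_=cv2.connectedComponentsWithStats(m); k=1+stt[1:,4].argmax(); v,u=np.nonzero(l==k)
print(stt[k])
P=at_z(s,np.c_[u,v],.059); rc=cv2.minAreaRect((P[:,:2]*1000).astype(np.float32)); print(rc)
rows=[]
for y in range(135,190,5):
    uu=u[v==y]; rows.append((uu.mean(),y)); 
Q=at_z(s,np.array(rows),.055); f=np.polyfit(Q[:,0],Q[:,1],1); print("yaw",np.degrees(np.arctan(f[0])),"y at .682",np.polyval(f,.682),Q[[0,-1]])
# depth profile along
for y in range(118,280,6):
    c=int(round(np.interp(y,[130,272],[288,275]))); print(y,c,at_depth(s,[[c,y]])[0],g[y,c])
for d in regions_of(s,"drip_tray")[:1]:
    Q=cloud(s,d["mask"]);print(cv2.minAreaRect((Q[abs(Q[:,2])<.02][:,:2]*1000).astype(np.float32)))
cv2.imwrite("pics/w2c.png",cv2.resize(s["img"][100:290,200:360],None,fx=3,fy=3,interpolation=cv2.INTER_CUBIC)[:,:,::-1])
E
```

```text
[276 129  20  66 869]
((679.92724609375, 13.577543258666992), (16.085783004760742, 76.35363006591797), 85.8741226196289)
yaw -4.241581003116365 y at .682 0.013285892333421132 [[0.7112 0.0116 0.055 ]
 [0.6524 0.0158 0.055 ]]
118 288 [0.7279 0.0105 0.0042] 174
124 288 [0.7204 0.0103 0.0031] 150
130 288 [0.7171 0.0112 0.0601] 28
136 287 [0.7105 0.0122 0.0599] 26
142 287 [0.704  0.0121 0.061 ] 27
148 286 [0.6971 0.0131 0.0598] 26
154 286 [0.6903 0.013  0.0595] 24
160 285 [0.6836 0.014  0.0609] 24
166 285 [0.6763 0.0139 0.0593] 24
172 284 [0.6698 0.0149 0.0621] 25
178 284 [0.6624 0.0148 0.0607] 24
184 283 [0.6546 0.0158 0.0587] 20
190 283 [0.6477 0.0157 0.0605] 23
196 282 [0.6397 0.0168 0.0587] 83
202 281 [0.6355 0.0179 0.0694] 173
208 281 [0.6235 0.0178 0.0559] 161
214 280 [0.6151 0.019  0.0545] 158
220 280 [0.6074 0.0188 0.0553] 159
226 279 [0.599  0.02   0.0545] 112
232 279 [0.5914 0.0199 0.056 ] 112
238 278 [0.5821 0.0211 0.054 ] 113
244 278 [0.5741 0.021  0.0549] 111
250 277 [0.5657 0.0222 0.0552] 111
256 276 [0.5572 0.0234 0.0556] 109
262 276 [0.5477 0.0234 0.0544] 159
268 275 [0.5394 0.0246 0.0555] 153
274 275 [0.5294 0.0246 0.054 ] 146
((626.2409057617188, 16.9677791595459), (63.12074661254883, 223.08572387695312), 85.81497955322266)
```

View pics/w2c.png

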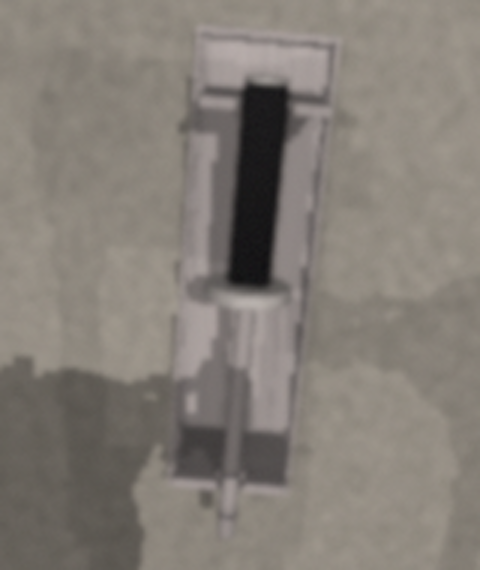

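The handle middle is at (0.680, 0.0135, 0.050) and the rod is yawed -4.1°, which agrees with the tray. I'll align and descend in stages.

{"method": "apply_moves", "body": {
  "offset": [
    [-8, 20, 1],
    [-8, 50, 1],
    [0, 50, 1],
    [0, 30, 0],
    [0, 0, 0]
  ],
  "delta_rot": [
    [0.015, 0.04, 0.006],
    [0, 0.038, 0],
    [0, 0, 0],
    [0, 0, 0],
    [0, 0, 0]
  ],
  "grip": [85, 85, 85, 85, 85]
}}

```text
t: 5.85
tool_pos: [0.6768, 0.0214, 0.1156]
eef_rot: [0.02, -0.025, -0.707, 0.707]
wrist_force: [-0.4, 0.2, 0.1]
grip_width: 0.995
```

```bash
python3 - <<'E'
from h import *
np.set_printoptions(precision=4,suppress=True)
st=state(); A=Rq(st["eef_rot"]); p=st["tool_pos"]; print(p); print(A)
t=np.array([.677,.0136,.031]); print("offset mm",A.T@(t-p)*1000)
ax=np.array([np.cos(np.radians(-4.1)),np.sin(np.radians(-4.1)),0]); W=np.c_[-ax,[0,0,-1],np.cross(-ax,[0,0,-1])]
print("rot",R.from_matrix(A.T@W).as_rotvec())
s=snap("wrist","w3")
E
```

```text
[0.6768 0.0214 0.1156]
[[-0.998   0.0063 -0.0634]
 [ 0.0634 -0.0005 -0.998 ]
 [-0.0063 -1.      0.0001]]
offset mm [-0.1183 84.5704  7.7909]
rot [-0.0001  0.0081 -0.0063]
```

View pics/w3.png

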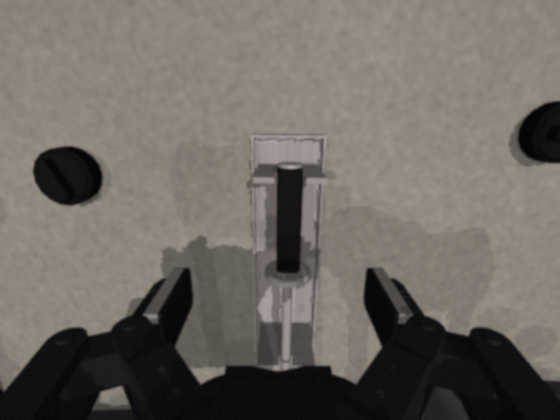

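The handle sits upright in the image at column 289, about 7 mm right of the tool plane, which matches the computed offset.

{"method": "apply_moves", "body": {
  "offset": [
    [0, 30, 8],
    [0, 30, 0],
    [0, 20, 0],
    [0, 3, 0],
    [0, 0, 0]
  ],
  "delta_rot": [
    [0, 0.008, -0.006],
    [0, 0, 0],
    [0, 0, 0],
    [0, 0, 0],
    [0, 0, 0]
  ],
  "grip": [85, 85, 85, 85, 85]
}}

```text
t: 6.52
tool_pos: [0.6841, 0.0149, 0.0468]
eef_rot: [-0.016, 0.032, 0.707, -0.707]
wrist_force: [-0.4, -0.3, -0.0]
grip_width: 0.997
```

```bash
python3 - <<'E'
from h import *
np.set_printoptions(precision=4,suppress=True)
st=state(); A=Rq(st["eef_rot"]); p=st["tool_pos"]; print(p)
t=np.array([.677,.0136,.031]); print("offset mm",A.T@(t-p)*1000)
ax=np.array([np.cos(np.radians(-4.1)),np.sin(np.radians(-4.1)),0]); W=np.c_[-ax,[0,0,-1],np.cross(-ax,[0,0,-1])]
print("rot",R.from_matrix(A.T@W).as_rotvec(),st["wrist_force"])
s=snap("wrist","w4")
E
```

```text
[0.6841 0.0149 0.0468]
offset mm [ 7.3113 15.6182  1.8242]
rot [ 0.0011  0.0024 -0.0225] [-0.4048 -0.2614 -0.0472]
```

View pics/w4.png

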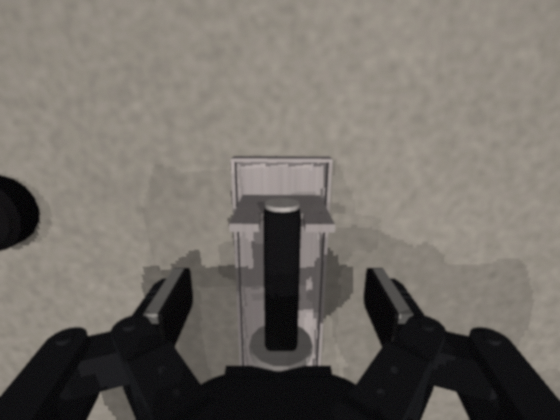

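{"method": "apply_moves", "body": {
  "offset": [
    [7, 6, 1.5],
    [0, 8, 0],
    [0, 0, 0]
  ],
  "delta_rot": [
    [0, 0, -0.022],
    [0, 0, 0],
    [0, 0, 0]
  ],
  "grip": [85, 85, 85]
}}

```text
t: 6.95
tool_pos: [0.6776, 0.0138, 0.0341]
eef_rot: [-0.024, 0.025, 0.707, -0.706]
wrist_force: [-0.5, 0.4, 0.8]
grip_width: 0.998
```

```bash
cat > chk.py <<'E'
from h import *
np.set_printoptions(precision=4,suppress=True)
st=state(); A=Rq(st["eef_rot"]); p=st["tool_pos"]; print(p,st["grip_width"])
t=np.array([.677,.0136,.031]); print("offset mm",A.T@(t-p)*1000)
ax=np.array([np.cos(np.radians(-4.1)),np.sin(np.radians(-4.1)),0]); W=np.c_[-ax,[0,0,-1],np.cross(-ax,[0,0,-1])]
print("rot",R.from_matrix(A.T@W).as_rotvec(),st["wrist_force"])
E
python3 chk.py
```

```text
[0.6776 0.0138 0.0341] 0.9980964417614416
offset mm [0.6394 3.0831 0.2177]
rot [ 0.0012  0.0024 -0.0022] [-0.4904  0.3623  0.8111]
```

{"method": "apply_moves", "body": {
  "offset": [
    [0.5, 3, 0],
    [0, 0, 0],
    [0, 0, 0],
    [0, 0, 0],
    [0, 0, 0],
    [0, 0, 0],
    [0, 0, 0]
  ],
  "delta_rot": [
    [0, 0, 0],
    [0, 0, 0],
    [0, 0, 0],
    [0, 0, 0],
    [0, 0, 0],
    [0, 0, 0],
    [0, 0, 0]
  ],
  "grip": [60, 30, 0, 0, 0, 0, 0]
}}

```text
t: 7.82
tool_pos: [0.6773, 0.0138, 0.0312]
eef_rot: [-0.023, 0.025, 0.707, -0.706]
wrist_force: [0.1, -0.7, 0.0]
grip_width: 0.201
```

```bash
python3 chk.py
```

```text
[0.6773 0.0138 0.0312] 0.20148120163557867
offset mm [0.3047 0.1644 0.2283]
rot [ 0.0012  0.0024 -0.0027] [ 0.0822 -0.6527  0.025 ]
```

The opening is about 17–18 mm, so the gripper is on the handle. Lifting straight up, slowly at first.

{"method": "apply_moves", "body": {
  "offset": [
    [0, -10, 0],
    [0, -15, 0],
    [0, -30, 0],
    [0, -40, 0],
    [0, -50, 0],
    [0, -50, 0],
    [0, -20, 0],
    [0, 0, 0]
  ],
  "delta_rot": [
    [0, 0, 0],
    [0, 0, 0],
    [0, 0, 0],
    [0, 0, 0],
    [0, 0, 0],
    [0, 0, 0],
    [0, 0, 0],
    [0, 0, 0]
  ],
  "grip": [0, 0, 0, 0, 0, 0, 0, 0]
}}

```text
t: 8.82
tool_pos: [0.6761, 0.0136, 0.2616]
eef_rot: [-0.021, 0.028, 0.707, -0.706]
wrist_force: [-0.2, -0.4, -1.4]
grip_width: 0.203
```

```bash
python3 chk.py; python3 - <<'E'
from h import *
s=snap("wrist","w5"); s=snap("side","s5")
E
```

```text
[0.6761 0.0136 0.2616] 0.20314209227057228
offset mm [  1.3738 230.5905   0.2597]
rot [ 0.0015  0.0024 -0.0097] [-0.2407 -0.4419 -1.4122]
```

View pics/w5.png

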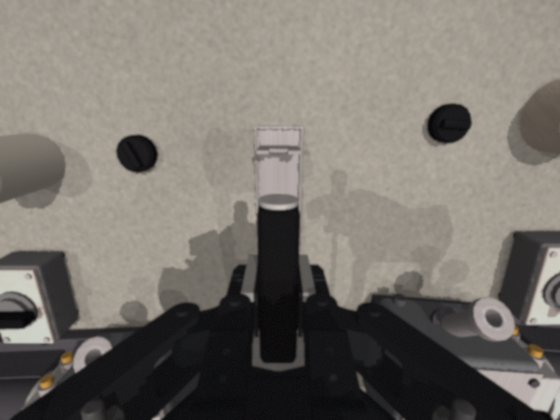

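View pics/s5.png

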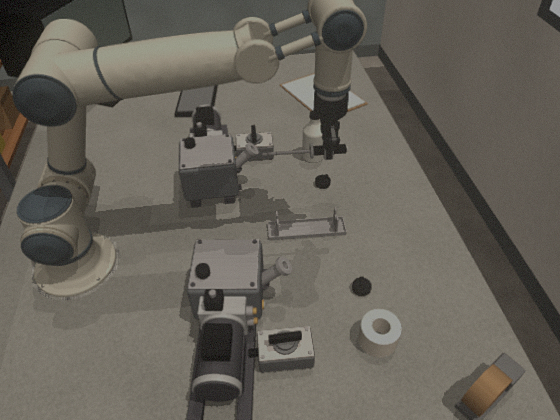

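The rod is held and off the tray (side view: rod from about (275,153) to the handle at (330,150)). I'll check its line relative to the tool.

```bash
cat > rodchk.py <<'E'
from h import *
np.set_printoptions(precision=4,suppress=True)
import sys
cam,x0,x1,y0,y1,off=sys.argv[1],*map(int,sys.argv[2:6]),float(sys.argv[6]) if len(sys.argv)>6 else 0
st=state(); A=Rq(st["eef_rot"]); p=st["tool_pos"]
s=snap(cam,sys.argv[7] if len(sys.argv)>7 else None)
# predicted rod in image
for nm,xx in (("handleend",-43),("mid",-3),("collar",43),("tip",158)):
    q=p+A@(np.array([xx,-19,0])/1000); print(nm,q,proj(s,q)[0])
v,u=np.mgrid[y0:y1,x0:x1]; v=v.ravel();u=u.ravel(); k=s["range_z"][v,u]>0; v=v[k];u=u[k]
P=s["p"]+rays(s,np.c_[u,v])*s["range_z"][v,u][:,None]; T=(P-p)@A*1000
k=(abs(T[:,1]+19)<20)&(abs(T[:,2])<20)&(T[:,0]<175)&(T[:,0]>-60)
T=T[k]; print(len(T))
for a in range(-60,175,10):
    b=T[(T[:,0]>=a)&(T[:,0]<a+10)]
    if len(b)>2: print(a,len(b),"y med",np.median(b[:,1]),"z med",np.median(b[:,2]),"min/max y",b[:,1].min(),b[:,1].max())
print("x range",T[:,0].min(),T[:,0].max())
E
python3 rodchk.py side 260 355 130 175
python3 rodchk.py wrist 240 320 190 370
```

```text
handleend [0.7184 0.0106 0.2778] [345.4516 148.207 ]
mid [0.6785 0.0134 0.2776] [328.9379 149.3443]
collar [0.6326 0.0166 0.2773] [309.8407 150.6703]
tip [0.5179 0.0245 0.2767] [261.6753 154.066 ]
468
-50 14 y med -21.197286126187926 z med 6.239325575585717 min/max y -26.310675917129547 -11.257456905179543
-40 37 y med -24.396510968663907 z med 7.485912048547125 min/max y -28.268854229144093 -9.541064786854324
-30 34 y med -22.56825458901905 z med 8.04007195361091 min/max y -27.914562403099875 -8.778983222972983
-20 15 y med -14.368337496067673 z med 9.13353307755429 min/max y -21.666286647285496 -9.324524264048542
-10 15 y med -12.858196899192336 z med 16.93465928180753 min/max y -28.486790115991933 -0.540785352883452
0 17 y med -17.06850398324923 z med 15.072808832072884 min/max y -29.422915611214947 0.9931968901344815
10 56 y med -24.398923006360565 z med 7.944029850787603 min/max y -35.570815519438895 -2.4690040218902
20 44 y med -24.078101067013613 z med 6.724307183812709 min/max y -28.94500011444319 -9.881870834528591
30 36 y med -24.54519409149246 z med 8.34387732214144 min/ma
[... 1881 characters left out ...]
574497
-20 1760 y med -28.475088670873106 z med -0.3053643871595982 min/max y -38.97525719554208 -4.265125267753623
-10 1449 y med -28.81822848056876 z med 1.4324661315772096 min/max y -38.99045492465857 -3.5175022092348707
0 894 y med -28.9340638274491 z med -0.08691759600679484 min/max y -38.914084382288834 -26.375539524070902
10 709 y med -28.752485831193454 z med 0.14428742328938982 min/max y -38.83643346856361 -25.435436072064576
20 622 y med -28.649443163456734 z med -0.3176968433086131 min/max y -30.255037749033598 -25.319036975023433
30 951 y med -27.486268025393354 z med 0.15969242118170632 min/max y -31.451097437388714 -6.220632157778073
x range -45.16568895461133 38.59350094026766
```

The rod in the tool frame matches the model: axis at y ≈ -19, parallel to -x, tip at x ≈ 158, collar at x ≈ 43. I'll tilt it 45° while raising.

{"method": "apply_moves", "body": {
  "offset": [
    [0, -15, 0],
    [-2, -15, 0],
    [-5, -14, 0],
    [-7, -13, 0],
    [-9, -12, 0],
    [0, 0, 0]
  ],
  "delta_rot": [
    [0, 0, 0.157],
    [0, 0, 0.157],
    [0, 0, 0.157],
    [0, 0, 0.157],
    [0, 0, 0.15],
    [0, 0, 0]
  ],
  "grip": [0, 0, 0, 0, 0, 0]
}}

```text
t: 9.78
tool_pos: [0.6737, 0.0134, 0.3096]
eef_rot: [-0.243, -0.288, -0.646, 0.664]
wrist_force: [-0.3, -0.1, -0.5]
grip_width: 0.2
```

```bash
cat > tgt.py <<'E'
from h import *
import sys
np.set_printoptions(precision=4,suppress=True)
c=np.array([.5125,.2298,.140]); psi=np.radians(-.8)
def pose(out,c=c):   # out: collar distance out of mouth, m
    h=np.array([np.cos(psi),np.sin(psi),0]); Z=np.array([0,0,1.])
    n=(h+Z)/2**.5; y=(h-Z)/2**.5; W=np.c_[-n,y,np.cross(-n,y)]
    return c+n*out-W@np.array([.043,-.0193,0]),W
if __name__=="__main__":
    out=float(sys.argv[1]); st=state(); A=Rq(st["eef_rot"]); p=st["tool_pos"]
    t,W=pose(out)
    print("t",st["t"],"pos",p,"target",t,"off",A.T@(t-p)*1000,"rot",R.from_matrix(A.T@W).as_rotvec())
    tip=p+A@np.array([.158,-.0193,0]); col=p+A@np.array([.043,-.0193,0])
    print("tip in neck",(tip-c)@W*1000,"collar",(col-c)@W*1000,"(x=-out) tip z",tip[2])
    print("F",st["wrist_force"],"M",st["moment"],"grip",st["grip_width"],"q",st["joint_positions"])
E
python3 tgt.py 0.145
```

```text
t 9.775 pos [0.6737 0.0134 0.3096] target [0.6591 0.2278 0.2593] off [  56.176    15.5464 -212.8132] rot [-0.0389 -0.0392  0.0143]
tip in neck [-78.5133 -25.2293 207.1272] collar [-193.4132  -23.6693  211.6641] (x=-out) tip z 0.21335708833079542
F [-0.2662 -0.0598 -0.4863] M [0.0102 0.4505 0.0154] grip 0.19968980572897763 q [-0.0094 -0.3516  1.6677 -0.048   1.0558  1.6372]
```

{"method": "apply_moves", "body": {
  "offset": [
    [0, 0, -50],
    [0, 4, -55],
    [0, 4, -55],
    [0, 4, -40],
    [0, 2, -8],
    [0, 0, 0]
  ],
  "delta_rot": [
    [-0.039, -0.039, 0.014],
    [0, 0, 0],
    [0, 0, 0],
    [0, 0, 0],
    [0, 0, 0],
    [0, 0, 0]
  ],
  "grip": [0, 0, 0, 0, 0, 0]
}}

```text
t: 10.52
tool_pos: [0.6912, 0.225, 0.2905]
eef_rot: [-0.258, -0.268, -0.652, 0.661]
wrist_force: [-0.1, -0.0, -1.1]
grip_width: 0.202
```

```bash
python3 tgt.py 0.145
```

```text
t 10.525 pos [0.6912 0.225  0.2905] target [0.6591 0.2278 0.2593] off [44.8551  0.3318 -2.3139] rot [-0.0083  0.0008  0.0232]
tip in neck [-75.3429  -2.9699   2.2258] collar [-190.3119   -0.302     2.1489] (x=-out) tip z 0.1953755065791881
F [-0.1025 -0.018  -1.1408] M [ 0.0361  0.3873 -0.0263] grip 0.2021954078659628 q [ 0.4026 -0.1524  1.5312 -0.3329  1.0718  2.0446]
```

{"method": "apply_moves", "body": {
  "offset": [
    [15, 0, -2],
    [15, 0, 0],
    [13, 0, 0],
    [0, 0, 0]
  ],
  "delta_rot": [
    [-0.008, 0, 0.023],
    [0, 0, 0],
    [0, 0, 0],
    [0, 0, 0]
  ],
  "grip": [0, 0, 0, 0]
}}

```text
t: 11.02
tool_pos: [0.6613, 0.2214, 0.2592]
eef_rot: [-0.263, -0.276, -0.65, 0.657]
wrist_force: [-0.1, -0.3, -0.9]
grip_width: 0.2
```

```bash
python3 tgt.py 0.125; python3 - <<'E'
from h import *
from tgt import c,pose
st=state()
for cam in ["side","top","wrist"]:
    s=snap(cam,f"{cam}6")
    A=Rq(st["eef_rot"]);p=st["tool_pos"]
    print(cam,"mouth",proj(s,c)[0],"tip",proj(s,p+A@np.array([.158,-.0193,0]))[0],"collar",proj(s,p+A@np.array([.043,-.0193,0]))[0])
    u,v=np.int32(proj(s,c)[0]); 
    if cam!="wrist":
        x0=max(0,u-70);y0=max(0,v-60); cv2.imwrite(f"pics/{cam}6c.png",cv2.resize(s["img"][y0:y0+120,x0:x0+140],None,fx=5,fy=5,interpolation=cv2.INTER_CUBIC)[:,:,::-1]); print(x0,y0)
E
```

```text
t 11.025 pos [0.6613 0.2214 0.2592] target [0.6449 0.228  0.2451] off [21.5656 -1.6697 -6.1965] rot [-0.0072 -0.0031  0.0028]
tip in neck [-31.5976   1.2419   5.6435] collar [-146.5966    1.5651    6.002 ] (x=-out) tip z 0.16146475165333884
F [-0.0846 -0.2741 -0.9357] M [ 0.0345  0.3934 -0.0094] grip 0.200011529882028 q [ 0.4238 -0.2419  1.673  -0.3686  1.0115  2.0972]
side mouth [252.8369 147.306 ] tip [260.7104 141.733 ] collar [288.9089 115.2662]
182 87
top mouth [174.6611 225.464 ] tip [175.0233 214.5093] collar [165.472  170.2093]
104 165
wrist mouth [270.3461 533.76  ] tip [278.5393 502.0024] collar [278.6825 362.6942]
```

View pics/side6c.png

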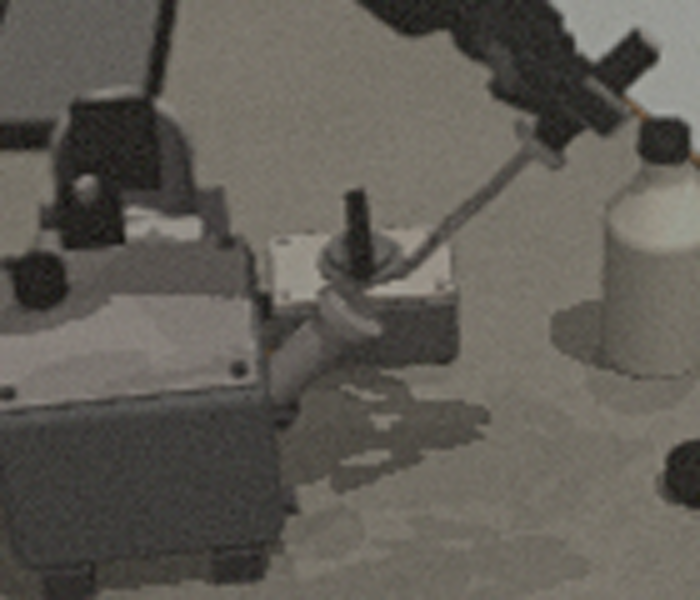

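View pics/top6c.png

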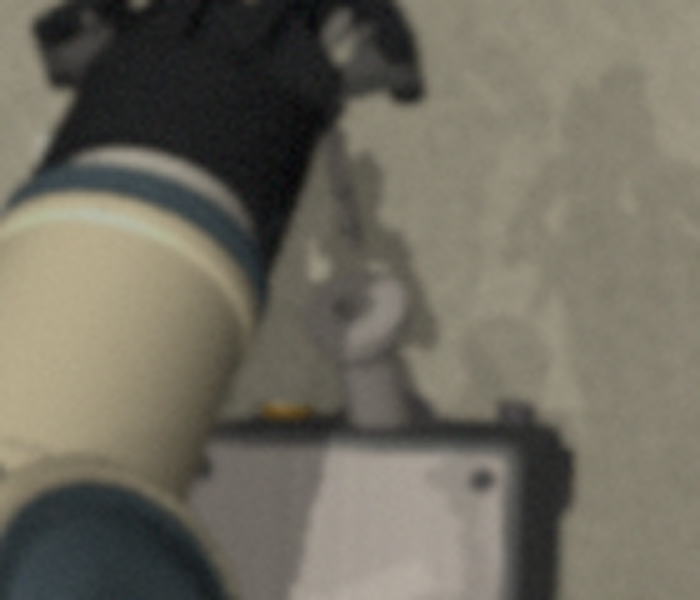

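View pics/wrist6.png

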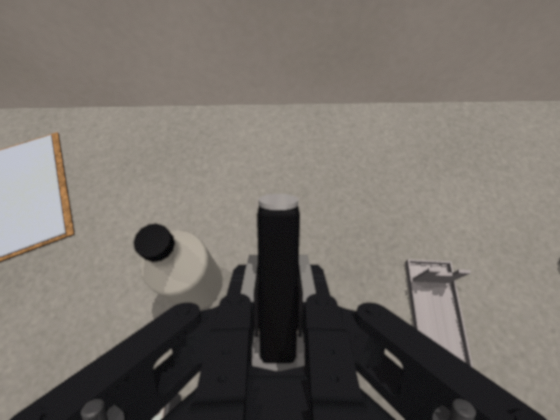

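The predicted tip and mouth agree with both the side picture (tip about (400,275), mouth about (352,305) in the crop) and the top picture (tip (357,240), hole (350,305)). I'll correct the 6 mm lateral error and then insert gently.

{"method": "apply_moves", "body": {
  "offset": [
    [0, -1.7, -6],
    [0, 0, 0]
  ],
  "delta_rot": [
    [-0.007, -0.003, 0.003],
    [0, 0, 0]
  ],
  "grip": [0, 0]
}}

```text
t: 11.42
tool_pos: [0.6616, 0.2285, 0.2638]
eef_rot: [-0.267, -0.277, -0.651, 0.654]
wrist_force: [-0.5, 0.0, -1.0]
grip_width: 0.205
```

```bash
python3 tgt.py 0.125
```

```text
t 11.425 pos [0.6616 0.2285 0.2638] target [0.6449 0.228  0.2451] off [24.9745  1.3078  0.8263] rot [ 0.0017 -0.001  -0.0046]
tip in neck [-34.8828  -0.7026  -0.9221] collar [-149.8815   -1.2268   -0.8082] (x=-out) tip z 0.16516265882433595
F [-0.461   0.0413 -1.0267] M [-0.0325  0.4257  0.0551] grip 0.20476387044901034 q [ 0.4328 -0.2404  1.6667 -0.3693  1.0083  2.1004]
```

{"method": "apply_moves", "body": {
  "offset": [
    [10, 1, 0.8],
    [12, 0, 0],
    [10, 0, 0],
    [6, 0, 0],
    [0, 0, 0]
  ],
  "delta_rot": [
    [0, 0, -0.004],
    [0, 0, 0],
    [0, 0, 0],
    [0, 0, 0],
    [0, 0, 0]
  ],
  "grip": [0, 0, 0, 0, 0]
}}

```text
t: 12.05
tool_pos: [0.633, 0.2283, 0.2331]
eef_rot: [-0.266, -0.275, -0.652, 0.655]
wrist_force: [-0.4, 0.8, 0.5]
grip_width: 0.203
```

```bash
python3 tgt.py 0.08
```

```text
t 12.05 pos [0.633  0.2283 0.2331] target [0.6131 0.2284 0.2133] off [28.0017 -0.0641  0.1889] rot [ 0.0017 -0.0001  0.0013]
tip in neck [ 6.974  -0.0993 -0.1688] collar [-108.0259    0.045    -0.1578] (x=-out) tip z 0.13513886823529908
F [-0.443   0.7653  0.4561] M [-0.068   0.3826  0.012 ] grip 0.20323949533517324 q [ 0.4575 -0.3037  1.7706 -0.3933  0.9847  2.1427]
```

{"method": "apply_moves", "body": {
  "offset": [
    [14, 0, 0],
    [14, 0, 0],
    [14, 0, 0],
    [8, 0, 0],
    [0, 0, 0]
  ],
  "delta_rot": [
    [0, 0, 0],
    [0, 0, 0],
    [0, 0, 0],
    [0, 0, 0],
    [0, 0, 0]
  ],
  "grip": [0, 0, 0, 0, 0]
}}

```text
t: 12.68
tool_pos: [0.5948, 0.2288, 0.1949]
eef_rot: [-0.266, -0.274, -0.652, 0.655]
wrist_force: [0.1, 0.7, -0.9]
grip_width: 0.2
```

```bash
python3 tgt.py 0.02; python3 - <<'E'
from h import *
s=snap("side","side7"); cv2.imwrite("pics/side7c.png",cv2.resize(s["img"][87:207,182:322],None,fx=5,fy=5,interpolation=cv2.INTER_CUBIC)[:,:,::-1])
E
```

```text
t 12.675 pos [0.5948 0.2288 0.1949] target [0.5707 0.229  0.1709] off [34.0466 -0.0438  0.1782] rot [0.0018 0.0001 0.0015]
tip in neck [60.9249 -0.1391 -0.1308] collar [-54.075    0.0304  -0.143 ] (x=-out) tip z 0.09701793377641359
F [ 0.0845  0.7138 -0.8622] M [ 0.0151  0.3532 -0.0012] grip 0.19962962188660513 q [ 0.4985 -0.3884  1.9039 -0.4353  0.9568  2.2114]
```

View pics/side7c.png

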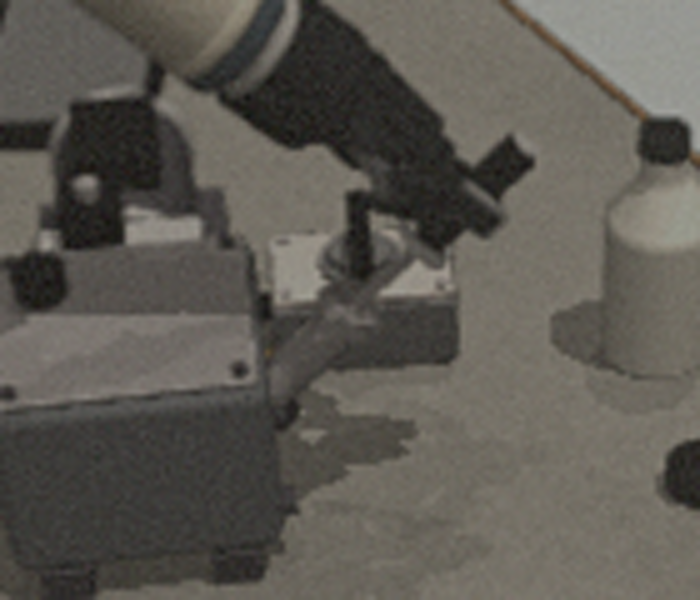

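The rod is in the bore and centred, with no side force. Going on to near home.

{"method": "apply_moves", "body": {
  "offset": [
    [12, 0, 0],
    [12, 0, 0],
    [12, 0, 0],
    [8, 0, 0],
    [0, 0, 0]
  ],
  "delta_rot": [
    [0, 0, 0],
    [0, 0, 0],
    [0, 0, 0],
    [0, 0, 0],
    [0, 0, 0]
  ],
  "grip": [0, 0, 0, 0, 0]
}}

```text
t: 13.35
tool_pos: [0.562, 0.2293, 0.1624]
eef_rot: [-0.266, -0.275, -0.652, 0.655]
wrist_force: [0.7, -0.3, -0.9]
grip_width: 0.203
```

```bash
python3 tgt.py 0.0
```

```text
t 13.35 pos [0.562  0.2293 0.1624] target [0.5565 0.2292 0.1568] off [7.8669 0.0991 0.1905] rot [ 0.0019 -0.0004  0.0006]
tip in neck [107.1223  -0.1821  -0.2185] collar [-7.8777 -0.1187 -0.1686] (x=-out) tip z 0.06438187086048312
F [ 0.7206 -0.3099 -0.8815] M [-0.0038  0.4118  0.0271] grip 0.20332864244931453 q [ 0.5395 -0.4593  2.0137 -0.4761  0.939   2.2787]
```

{"method": "apply_moves", "body": {
  "offset": [
    [3, 0, 0],
    [2, 0, 0],
    [2, 0, 0],
    [0, 0, 0]
  ],
  "delta_rot": [
    [0, 0, 0],
    [0, 0, 0],
    [0, 0, 0],
    [0, 0, 0]
  ],
  "grip": [0, 0, 0, 0]
}}

```text
t: 13.85
tool_pos: [0.5573, 0.2295, 0.1583]
eef_rot: [-0.266, -0.275, -0.652, 0.654]
wrist_force: [-0.5, 0.2, -1.5]
grip_width: 0.198
```

```bash
python3 tgt.py 0.0
```

```text
t 13.85 pos [0.5573 0.2295 0.1583] target [0.5565 0.2292 0.1568] off [1.6289 0.5062 0.3407] rot [ 0.0023 -0.001  -0.0009]
tip in neck [113.3891  -0.3617  -0.4511] collar [-1.6108 -0.4685 -0.3357] (x=-out) tip z 0.06007758266862165
F [-0.5055  0.2228 -1.5235] M [-0.0159  0.3981  0.0195] grip 0.19767409289293764 q [ 0.5463 -0.4702  2.0294 -0.483   0.9366  2.2899]
```

No contact force yet. I'll go on in small steps until the collar stops.

{"method": "apply_moves", "body": {
  "offset": [
    [1.5, 0, 0],
    [1.5, 0, 0],
    [0, 0, 0]
  ],
  "delta_rot": [
    [0, 0, 0],
    [0, 0, 0],
    [0, 0, 0]
  ],
  "grip": [0, 0, 0]
}}

```text
t: 14.22
tool_pos: [0.5562, 0.2297, 0.1581]
eef_rot: [-0.268, -0.277, -0.652, 0.653]
wrist_force: [-0.2, -0.8, -1.0]
grip_width: 0.198
```

```bash
python3 tgt.py 0.0
```

```text
t 14.225 pos [0.5562 0.2297 0.1581] target [0.5565 0.2292 0.1568] off [0.6895 1.1455 0.5098] rot [ 0.0031 -0.0014 -0.0046]
tip in neck [114.4029  -0.417   -0.6689] collar [-0.5958 -0.9505 -0.5058] (x=-out) tip z 0.05939980593559681
F [-0.1585 -0.7661 -0.9763] M [ 0.0029  0.3948 -0.0296] grip 0.19793982887371783 q [ 0.5489 -0.4751  2.0348 -0.4872  0.934   2.2948]
```

{"method": "apply_moves", "body": {
  "offset": [
    [4, 0.5, 0]
  ],
  "delta_rot": [
    [0, 0, -0.003]
  ],
  "grip": [0]
}}

```text
t: 14.35
tool_pos: [0.5559, 0.2298, 0.1584]
eef_rot: [-0.269, -0.278, -0.652, 0.652]
wrist_force: [19.0, -1.5, 4.4]
grip_width: 0.199
```

```bash
python3 tgt.py 0.0; python3 - <<'E'
from h import *
s=snap("side","side8"); cv2.imwrite("pics/side8c.png",cv2.resize(s["img"][87:207,182:322],None,fx=5,fy=5,interpolation=cv2.INTER_CUBIC)[:,:,::-1])
E
python3 tgt.py 0
```

```text
t 14.35 pos [0.5559 0.2298 0.1584] target [0.5565 0.2292 0.1568] off [0.6884 1.6357 0.6282] rot [ 0.0041 -0.0011 -0.0092]
tip in neck [114.4961  -0.1958  -0.7255] collar [-0.499  -1.2495 -0.5913] (x=-out) tip z 0.059177484335234454
F [18.9956 -1.5369  4.3934] M [-0.272  -2.4369 -0.1237] grip 0.19908368341341903 q [ 0.5504 -0.4789  2.0388 -0.4911  0.9305  2.2979]
t 14.4 pos [0.5558 0.2298 0.1585] target [0.5565 0.2292 0.1568] off [0.7145 1.7151 0.6474] rot [ 0.0043 -0.0014 -0.0093]
tip in neck [114.4737  -0.2502  -0.7851] collar [-0.5212 -1.3225 -0.6189] (x=-out) tip z 0.05923182307943256
F [12.2991 -1.6426  3.308 ] M [-0.1886 -1.459  -0.018 ] grip 0.19711034707940028 q [ 0.5504 -0.4792  2.0389 -0.491   0.9304  2.2982]
```

View pics/side8c.png

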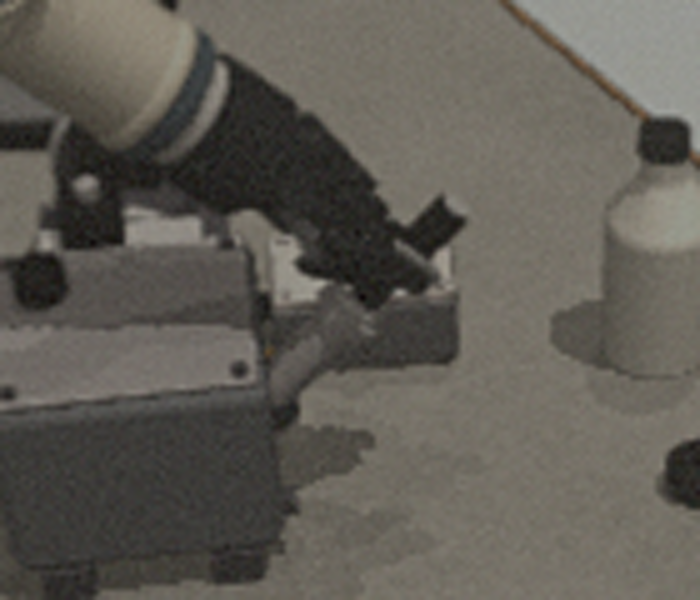

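Contact now shows about 17 N along the rod axis, and motion stops with the collar at 0.5 mm by calculation. I'll check that the rod hasn't slipped in the grip, hold a moment, then draw it out.

{"method": "apply_moves", "body": {
  "offset": [
    [2, 1, 0.5],
    [1, 0.5, 0],
    [0, 0, 0]
  ],
  "delta_rot": [
    [0, 0, -0.005],
    [0, 0, 0],
    [0, 0, 0]
  ],
  "grip": [0, 0, 0]
}}

```text
t: 14.78
tool_pos: [0.556, 0.2297, 0.1584]
eef_rot: [0.269, 0.278, 0.652, -0.652]
wrist_force: [1.3, -0.9, 0.8]
grip_width: 0.201
```

```bash
python3 tgt.py 0; python3 rodchk.py wrist 240 320 180 370 0 w9 | grep -v min/max; python3 - <<'E'
from h import *
s=snap("side"); st=state(); A=Rq(st["eef_rot"]);p=st["tool_pos"]
cv2.imwrite("pics/side9c.png",cv2.resize(s["img"][120:180,215:295],None,fx=9,fy=9,interpolation=cv2.INTER_CUBIC)[:,:,::-1])
# pixel coords in crop
for nm,x,r_ in (("collar face",43,18),("handle end",-43,0),("mouth",None,0)):
    pass
from tgt import c
print("mouth crop px",(proj(s,c)[0]-[215,120])*9)
s=snap("wrist","w9")
E
```

```text
t 14.775 pos [0.556  0.2297 0.1584] target [0.5565 0.2292 0.1568] off [0.7511 1.5315 0.5256] rot [ 0.0058 -0.0026 -0.0092]
tip in neck [114.4329  -0.0818  -0.8244] collar [-0.5618 -1.1433 -0.5173] (x=-out) tip z 0.05914154577455617
F [ 1.2703 -0.9172  0.7549] M [-0.0346  0.0686 -0.0415] grip 0.20115130043995139 q [ 0.5487 -0.48    2.0396 -0.4884  0.9288  2.2966]
handleend [0.5725 0.2293 0.2024] [277.9525 203.9631]
mid [0.5445 0.2297 0.1738] [277.9222 284.3837]
collar [0.5123 0.2303 0.141 ] [277.8933 360.7001]
tip [0.4318 0.2318 0.0589] [277.8403 500.4484]
9123
x range -46.02862204691835 37.63329273379549
mouth crop px [340.5319 245.7537]
```

View pics/side9c.png

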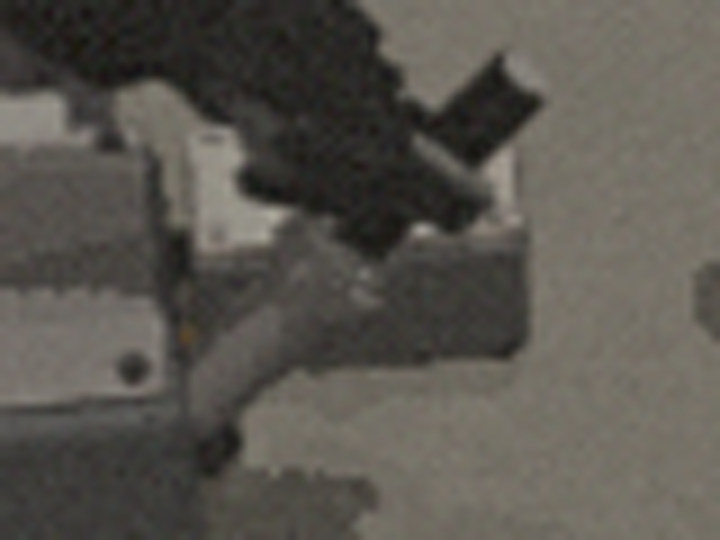

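View pics/w9.png

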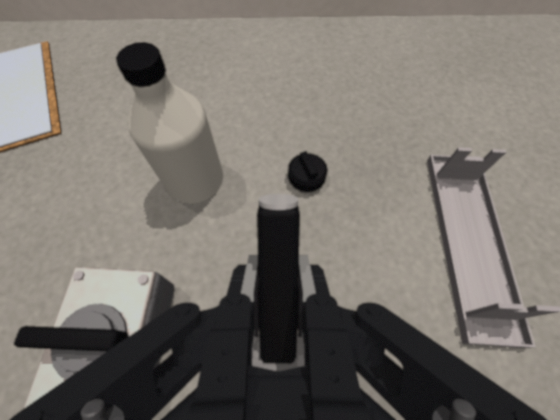

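Home: the collar sits on the rim in the side view at about (340,250), and the handle hasn't moved in the grip (end at row 203 as before). Drawing out along the axis.

{"method": "apply_moves", "body": {
  "offset": [
    [-6, 0.5, 0.5],
    [-10, 0.5, 0],
    [-14, 0, 0],
    [-14, 0, 0],
    [-10, 0, 0],
    [0, 0, 0]
  ],
  "delta_rot": [
    [0.003, 0, -0.005],
    [0, 0, -0.003],
    [0, 0, 0],
    [0, 0, 0],
    [0, 0, 0],
    [0, 0, 0]
  ],
  "grip": [0, 0, 0, 0, 0, 0]
}}

```text
t: 15.68
tool_pos: [0.5969, 0.2282, 0.1955]
eef_rot: [-0.264, -0.274, -0.653, 0.655]
wrist_force: [0.3, 0.0, -0.9]
grip_width: 0.198
```

```bash
python3 tgt.py 0.1
```

```text
t 15.675 pos [0.5969 0.2282 0.1955] target [0.6273 0.2282 0.2275] off [-44.0726  -1.4058  -0.5174] rot [ 0.0012 -0.0022  0.0046]
tip in neck [58.9879  0.4671  0.1004] collar [-56.0106   1.0018   0.3499] (x=-out) tip z 0.09795893873860143
F [ 0.2626  0.0452 -0.9262] M [0.0134 0.4004 0.0381] grip 0.19834380499029672 q [ 0.4944 -0.3823  1.897  -0.4304  0.9587  2.2076]
```

{"method": "apply_moves", "body": {
  "offset": [
    [-14, -0.6, -0.5],
    [-14, 0, 0],
    [-14, 0, 0],
    [-14, 0, 0],
    [-14, 0, 0],
    [-14, 0, 0],
    [-10, 0, 0],
    [0, 0, 0]
  ],
  "delta_rot": [
    [0, 0, 0.004],
    [0, 0, 0],
    [0, 0, 0],
    [0, 0, 0],
    [0, 0, 0],
    [0, 0, 0],
    [0, 0, 0],
    [0, 0, 0]
  ],
  "grip": [0, 0, 0, 0, 0, 0, 0, 0]
}}

```text
t: 16.68
tool_pos: [0.6683, 0.2274, 0.2677]
eef_rot: [-0.266, -0.276, -0.652, 0.654]
wrist_force: [-0.2, 0.8, -0.9]
grip_width: 0.2
```

```bash
python3 tgt.py 0.19
```

```text
t 16.675 pos [0.6683 0.2274 0.2677] target [0.6909 0.2273 0.2911] off [-32.4701  -0.5599  -0.2786] rot [ 0.0012 -0.0022 -0.0008]
tip in neck [-42.5148   0.7123  -0.1199] collar [-157.5145    0.6205    0.1348] (x=-out) tip z 0.16955886044970497
F [-0.1516  0.7846 -0.8584] M [ 0.002   0.4454 -0.0039] grip 0.1998634213925515 q [ 0.4244 -0.2233  1.6436 -0.3601  1.0144  2.089 ]
```

The tip is 42 mm clear of the mouth. Raising straight up, then levelling.

{"method": "apply_moves", "body": {
  "offset": [
    [-20, -20, 0],
    [-25, -25, 0],
    [-15, -15, 0],
    [0, 0, 0]
  ],
  "delta_rot": [
    [0, 0, 0],
    [0, 0, 0],
    [0, 0, 0],
    [0, 0, 0]
  ],
  "grip": [0, 0, 0, 0]
}}

```text
t: 17.18
tool_pos: [0.6674, 0.2272, 0.3513]
eef_rot: [-0.264, -0.274, -0.652, 0.656]
wrist_force: [-0.0, 0.2, -1.5]
grip_width: 0.198
```

{"method": "apply_moves", "body": {
  "offset": [
    [0, 0, 0],
    [0, 0, 0],
    [0, 0, 0],
    [0, 0, 0],
    [0, 0, 0],
    [0, 0, 0],
    [0, 0, 0]
  ],
  "delta_rot": [
    [0, 0, -0.1],
    [0, 0, -0.15],
    [0, 0, -0.15],
    [0, 0, -0.15],
    [0, 0, -0.15],
    [0, 0, -0.08],
    [0, 0, 0]
  ],
  "grip": [0, 0, 0, 0, 0, 0, 0]
}}

```text
t: 18.05
tool_pos: [0.665, 0.2276, 0.3353]
eef_rot: [0.019, 0.01, -0.705, 0.709]
wrist_force: [0.6, -0.0, -0.9]
grip_width: 0.201
```

```bash
python3 - <<'E'
from h import *
np.set_printoptions(precision=4,suppress=True)
st=state(); A=Rq(st["eef_rot"]); p=st["tool_pos"]; print(p); print(A)
for x in (-.003,.158): print(p+A@np.array([x,-.0193,0]))
print("tilt err",np.arcsin(A[2,0]),st["wrist_force"],st["grip_width"],st["joint_positions"])
snap("side","side10"); snap("wrist","w10")
E
python3 rodchk.py wrist 240 320 180 370 | tail -12
```

```text
[0.665  0.2276 0.3353]
[[-0.9991 -0.0408 -0.0125]
 [ 0.0127 -0.0043 -0.9999]
 [ 0.0407 -0.9992  0.0049]]
[0.6687 0.2277 0.3545]
[0.5079 0.2297 0.361 ]
tilt err 0.04076024046169363 [ 0.6032 -0.0078 -0.8578] 0.20082642576786586 [0.278  0.5136 0.5361 0.0083 2.1323 1.8657]
tip [0.5065 0.2298 0.3626] [277.6241 499.6625]
9151
-50 869 y med -26.258647777321244 z med 0.08648828900939956 min/max y -30.010911279171395 -11.165351115258302
-40 985 y med -28.70662822161773 z med 0.08999067720803691 min/max y -30.541452636133577 -16.84097936338205
-30 897 y med -28.701801588288944 z med 0.09666192300960122 min/max y -30.735331977795244 -24.95469221590244
-20 1751 y med -28.558023313032432 z med -0.3201272437193763 min/max y -38.84063330175344 -4.23483213267055
-10 1468 y med -28.70361080222415 z med 1.0077136575419257 min/max y -38.99547784491309 -3.6179225137630024
0 902 y med -28.893911802768198 z med 0.1201530011760388 min/max y -38.981296162203186 -26.38351395015077
10 700 y med -28.782823185186817 z med -0.32866058987021685 min/max y -38.97683131995723 -25.38704663106301
20 628 y med -28.556365784501217 z med -0.33001772445903627 min/max y -30.220703594572814 -24.87337083157898
30 951 y med -27.53083269608905 z med 0.14512689800807985 min/max y -31.966555957901473 -6.437732509447366
x range -45.293228169435245 38.5973175224099
```

View pics/side10.png

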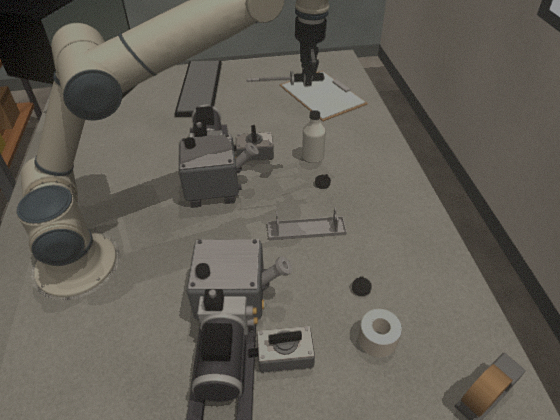

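The rod is held well above everything, with its tip at (248,79) and handle at (318,77) in the side view. The tip is 0.04 rad high, so I'll level it and settle.

{"method": "apply_moves", "body": {
  "offset": [
    [0, 0, 0],
    [0, 0, 0],
    [0, 0, 0],
    [0, 0, 0]
  ],
  "delta_rot": [
    [0, 0, 0.04],
    [0, 0, 0],
    [0, 0, 0],
    [0, 0, 0]
  ],
  "grip": [0, 0, 0, 0]
}}

```text
t: 18.7
tool_pos: [0.6603, 0.2286, 0.3441]
eef_rot: [-0.001, -0.008, -0.706, 0.708]
wrist_force: [0.4, -0.5, -1.6]
grip_width: 0.194
```

```bash
python3 - <<'E'
from h import *
np.set_printoptions(precision=4,suppress=True)
st=state(); A=Rq(st["eef_rot"]); p=st["tool_pos"]
for x in (-.003,.158): print(p+A@np.array([x,-.0193,0]))
print("tilt",np.arcsin(A[2,0]),st["wrist_force"],st["grip_width"],abs(st["joint_vel"]).max())
s=snap("side")
for t in ["cap_a","oil_bottle","label_roll","switch_1"]:
    for d in tip_of(s,t)[:3]:
        if d["p"]>.3: print(t,round(d["p"],2),d["pixel"])
# rod depth heights in side view
q=proj(s,np.array([p+A@np.array([x/1000,-.0193,0]) for x in (60,100,150)]))
for u,v in q:
    v0=int(v);w=s["range_z"][v0-3:v0+4,int(u)]; k=w.argmin() if (w>0).all() else 3
    print(u,v,at_depth(s,[[u,v0-3+k]])[0])
E
```

```text
[0.6631 0.2286 0.3634]
[0.5021 0.2302 0.3613]
tilt -0.013063319416081371 [ 0.4142 -0.5287 -1.6223] 0.194173129438633 0.007364517301435601
cap_a 0.7 [324.6, 186.7]
cap_a 0.69 [360.5, 289.0]
oil_bottle 0.9 [310.8, 158.4]
label_roll 0.8 [377.9, 338.3]
label_roll 0.72 [285.9, 262.5]Traceback (most recent call last):
  File "<stdin>", line 8, in <module>
ValueError: it knows: cap, drip_tray, label_roll, neck, oil_bottle, pack, rod_collar, rod_handle, rod_tip, switch_box
```

```bash
python3 - <<'E'
from station import *
print(r.hand_in())
print(state()["t"],state()["grip_width"],state()["tool_pos"])
E
```

```text
the job is handed in; nothing more can be done
None
the job is handed in; nothing more can be done
```

I checked the oil of the left pack (a) and handed the job in at about 18.8 s. The hand-in reports no verdict, so success isn't confirmed. Its switch handle lies across the box, so it is the isolated one. The rod never went near the live pack (b).

- **Insertion:** I lifted the rod from its tray, tilted it 45° and slid it into neck a until it stopped. The push reached about 17 N along the rod, with the collar within about 0.6 mm of the mouth and within about 1.3 mm sideways by calculation. The push force was not purely along the rod (about 10 N across it). I still read it as the collar on the rim, because the position and side view agreed and the rod had not slipped in the grip.
- **Drawing out:** I pulled it straight back along the neck axis until the tip was about 42 mm clear of the mouth.
- **Final state:** The rod is held level (0.013 rad off) and nearly still, with tip and handle both about 0.36 m up. The opening reads 0.19, the same as when it was gripped.
- **Other objects:** Caps, bottle and label roll were found within about 5 pixels of their starting pixels, and both switches look unturned.
- **Check that failed:** A last extra check stopped on an error because the networks don't know the name "switch_1". The depth check of the rod's final height, which came after it in the script, did not run, so those heights come from the tool pose.

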